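Set the study timer by clicks and start it

ROBOT

A 7-joint arm with a two-finger parallel gripper is mounted at the origin on the work surface. World frame = base frame: x ahead of the robot, y to its left, z up, the work surface at z = 0. Lengths are in m, angles in rad, forces in N, time in s.
With the tool pointing down it reaches from about 0.4 to 0.85 m from the base axis. Payload 4.5 kg.
Tool frame: the origin (TCP) lies on the mounting face of the last link; the fingertips stand 173 mm ahead of it and the grasp point (between the pads) lies 155 mm ahead of it; z points along the fingers, y is the line along which they close (so a half turn about z gives the same grasp; the last joint's range is limited). The gripper opens to 85 mm and grips with 20 to 120 N. Pads are 22 mm wide; open, the fingers measure 114 mm over their backs; the gripper's body (76 mm by 85 mm) begins 54 mm behind the grasp point. The pads swing forward as they close: fully open they stand 13 mm farther back than shut.
Start: joints at [-1.195, 0.689, -0.195, 1.565, 0.157, 0.902, -0.215], TCP at [0.209, 0.589, 0.405] pointing down, gripper open.
Joint ranges: [-3.01, 3.01], [-0.46, 2.08], [-1.47, 1.51], [0.13, 2.56], [-1, 4.14], [0.04, 2.09], [-2.66, 2.66]. Speed limits (rad/s): [2.57, 2.57, 3.14, 3.14, 3.14, 3.14, 3.14].

INTERFACE

Orientations are given as [roll, pitch, yaw] about the fixed x, y, z axes, in that order (R = Rz(yaw) Ry(pitch) Rx(roll)).
In Python, from rig import manip gives the robot as it stands.
- The arm moves only by the tool drive_tool, never from a script. Its argument "series" is a list of rows, each a list of 3 entries, a list of its own where there are three numbers: the closure in counts, from 0 (fully open) to 255 (shut), then the shift along the tool's x, y, z in cm, then the turn, a rotation vector about the tool's x, y, z in degrees. In form: [[gripper, [tx, ty, tz], [rx, ry, rz]], ...]. A call has 1 to 10 rows; each row is the pose to reach, as a shift and turn from the pose commanded when the call began, along the tool's axes at that moment; what a row does not reach only later rows make up. A row lasts 1/10 s, in which the tool goes at most 50 mm and 8.59 degrees, less where a joint would pass 70% of its speed; a pose out of reach is approached as far as the arm can. A call with a gripper value outside its range is refused whole. The fingers move at their own pace and stop on an object; "force" is the grip in N (left out, the last holds). Time passes only in rows, so rows that repeat a pose let the fingers close. It gives the time, the measured TCP pose, the force, the opening and the grip force at its end, in the units of the state.
- manip.read_state(): the state, without advancing time (a new reading comes with each control period).
- manip.camera(name): name is "side" or "top"; returns the picture (480x640x3 uint8, red, green, blue); there is no depth.
- manip.calibration(name): a dict with "fx", "fy", "cx", "cy" (pixels), "world_from_camera" (4x4, takes a point from camera to world coordinates). Camera axes: x right, y down, z forward; pixel columns grow to the right and rows downward; lengths in m; the calibration is good to about 2 mm. A picture is of the moment at which its call begins. calibration takes no time and is no camera call.
- manip.close_job(): hands the job in; it is judged then, once.
The state is a dict: "time_s": time; "joint_pos": joint angles; "joint_velocities": joint speeds; "joint_efforts": joint torques, N m; "tcp_pos": TCP position; "tool_rot": TCP orientation; "ft_force": force on the tool from outside, world axes, zero at the start; "ft_torque": the same for the moment, N m; "grip_width": opening from 0.0 (shut) to 1.0 (fully open); "finger_force": force on a finger pad.
Only numpy, scipy, OpenCV 4.12 (cv2) and the standard library are available. Lean on these libraries where they do the work, as an engineer would, in place of code of your own. Each camera call takes 0.05 s, during which the arm holds its last target. There are 200 camera calls.

TASK

Set the study timer on the desk and start it: turn its dial back (anticlockwise seen from above) until it comes gently up against the zero stop, then turn it clockwise exactly five clicks from there, counting by feel because the clicks are not evenly spaced, and let go. Then press the green start button once fully down, not hard, and let it come up again. Do not press start before the dial is set, never force the dial against its stop, and leave the other things on the desk where they are.

Things in the scene. Friction and masses are not known exactly. Their poses are not given: they have to be found in the camera images.
- timer: study timer, a white rounded box fixed to the desk by its rubber foot; 110 (its x) x 170 (its y) x 40 mm high; origin at the centre of its underside, z up. The dial's axis stands upright at x 0, y +35 mm; the start button's at x 0, y -52 mm
- dial_grip (a point): point on the dial's axis amid its upright blue bar, 75 mm above the desk; x axis along the bar towards its orange-marked end. Bar 52 mm long, 14 mm wide, top 87 mm above the desk, on a grey disc of radius 30 mm whose top is 51 mm above the desk. Pinch the bar across its width. The dial stands at first two to four clicks clockwise of the zero stop; its whole travel is nine clicks
- dial_mark (a point): outer end of the orange line on top of the dial's bar, 24 mm from the dial's axis and 87 mm above the desk; shows which way the dial points
- dial: the dial, turning about its upright axis (origin 41 mm above the desk, x towards the orange mark). Rest positions 16 to 27 degrees apart, uneven, no scale. Each click resists with a moment of 0.1 to 0.16 N m at first, fading to nothing at its (sometimes flat) top, then pushes on likewise into the next rest position, where it resists again. Let go, it settles in the nearest one, though it can stay on a flat top
- zero_stop: pin inside the timer, out of sight (origin on the dial's axis, not at the pin), which stops the dial at its anticlockwise end. The last click drops the dial onto it and the clicks' spring keeps it lightly there: rest position zero; any further turning is met by a hard, rising moment. It is damaged above 35 N, 18 mm from the axis: about 0.5 N m by hand besides the spring
- start (a joint): round green start button, radius 15 mm: how far it is pressed in m, 0 up, 0.006 fully down; its spring needs 1.5 N at first, 4.5 N fully down, and returns it; it counts as pressed from 0.004 on; more than 20 N on it damages it
- start_top (a point): centre of the top of the start button, 51 mm above the desk when it is up
- eraser: white eraser, 22 x 45 x 12 mm, loose, in front of the timer; origin under its centre. Leave alone
- sticky_pad: yellow pad of sticky notes, 75 x 75 x 12 mm, loose, beside the timer; origin under its centre. Leave alone
- marker: red marker with a black cap, 12 x 130 x 12 mm, loose, behind the timer; origin under its centre. Leave alone
- textbook: green textbook lying flat, 242 x 172 x 17 mm, loose; origin under its centre. Leave alone
- bottle0: clear water bottle, radius 32, 205 mm tall, loose; origin under its centre. Leave alone
- bottle1: second water bottle, the same. Leave alone
- calculator: grey pocket calculator, 150 x 85 x 16 mm, loose; origin under its centre. Leave alone
There are look-alikes about, which are no part of the job. What is shaped like the timer but pink or purple is not meant.

How it is judged:
By the outcome, as a careful person would: the job done as asked, in the order asked, and still so for the second after the job is handed in, with the robot touching nothing.
It also fails if it takes over 72 s, if anything falls off the work surface, if the arm or the gripper's body presses on something with over 40 N, if the wrist force passes 120 N, or if a joint passes its speed limit or range.

## Working session

There is one attempt and no reset: what is moved stays moved. The work goes in short steps, Python scripts to look and compute and a tool call to move; the robot and the scene stay as the last step left them, time stands still between calls to the robot, and variables do not carry over. Pictures are saved under pics/ and viewed, at most 10 in all, crops included, and the job is handed in when it is done.

Besides the shell and the picture viewer there is one more tool, called after "Call:" as a command line: name --argument value ..., lists and objects as JSON in quotes. drive_tool: Moves the arm, as the interface text tells. Its arguments: {"type":"object","properties":{"series":{"type":"array"},"force":{"type":"number"}},"required":["series"]}

```bash
mkdir -p pics; ls; python3 - <<'E'
from rig import manip
import cv2
for n in("side","top"):
    cv2.imwrite(f"pics/{n}0.png",manip.camera(n)[:,:,::-1])
    c=manip.calibration(n);print(n,c)
s=manip.read_state();print(s)
E
```

```text
pics
side {'fx': 559.2063482394365, 'fy': 559.2063482394365, 'cx': 323.6263027466214, 'cy': 246.46801185158654, 'world_from_camera': array([[ 0.94789744, -0.15861948,  0.27627939,  0.14332192],
       [-0.31851446, -0.45487306,  0.83164839, -1.0830792 ],
       [-0.00624358, -0.87631636, -0.48169561,  0.72133323],
       [ 0.        ,  0.        ,  0.        ,  1.        ]])}
top {'fx': 470.4709150079434, 'fy': 470.4709150079434, 'cx': 316.3182200393048, 'cy': 233.49994865237696, 'world_from_camera': array([[ 0.0165943 , -0.97212122,  0.2338909 ,  0.25894416],
       [-0.99984401, -0.01754853, -0.00199916, -0.01891211],
       [ 0.00604787, -0.23382124, -0.97226079,  1.0320056 ],
       [ 0.        ,  0.        ,  0.        ,  1.        ]])}
{'time_s': 0.1, 'joint_pos': array([-1.19520324,  0.6899094 , -0.19453303,  1.56620292,  0.15731721,
        0.90245704, -0.21508701]), 'joint_velocities': array([-0.00019859, -0.00050979,  0.00110001, -0.00319676,  0.00059153,
       -0.00023101, -0.00094236]), 'joint_efforts': array([-4.11242494e-03, -5.40595150e+01, -1.27186105e+00, -1.58984381e+01,
        9.32292023e-03,  4.45725644e-03, -1.76011440e-05]), 'tcp_pos': array([0.20941093, 0.5885825 , 0.40396842]), 'tool_rot': array([-3.14001284e+00,  1.12210600e-04,  2.79990506e+00]), 'ft_force': array([ 1.08934842, -0.21939657, -0.08282066]), 'ft_torque': array([-0.0128359 , -0.00046317, -0.01281946]), 'finger_force': 0.0, 'grip_width': 1.003069276364442}
```

View pics/side0.png

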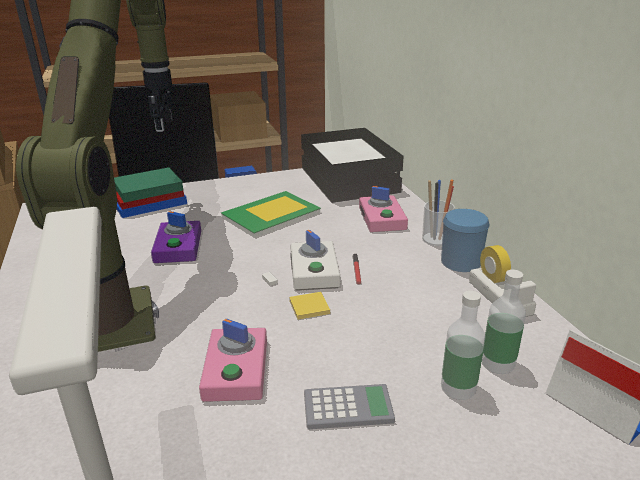

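View pics/top0.png

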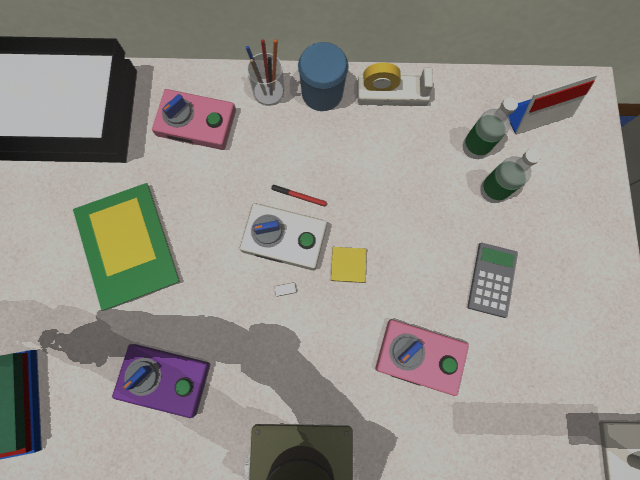

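The white timer is at about (285,236) in the top view and (315,265) in the side view. Next I'll enlarge both.

```bash
python3 - <<'E'
import cv2,numpy as np
t=cv2.imread("pics/top0.png")[195:275,230:340];s=cv2.imread("pics/side0.png")[225:295,280:350]
f=lambda a,k:cv2.resize(a,None,fx=k,fy=k,interpolation=cv2.INTER_CUBIC)
a=f(t,7);cv2.imwrite("pics/tc.png",a)
cv2.imwrite("pics/sc.png",f(s,8))
E
```

```text
(no output)
```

View pics/tc.png

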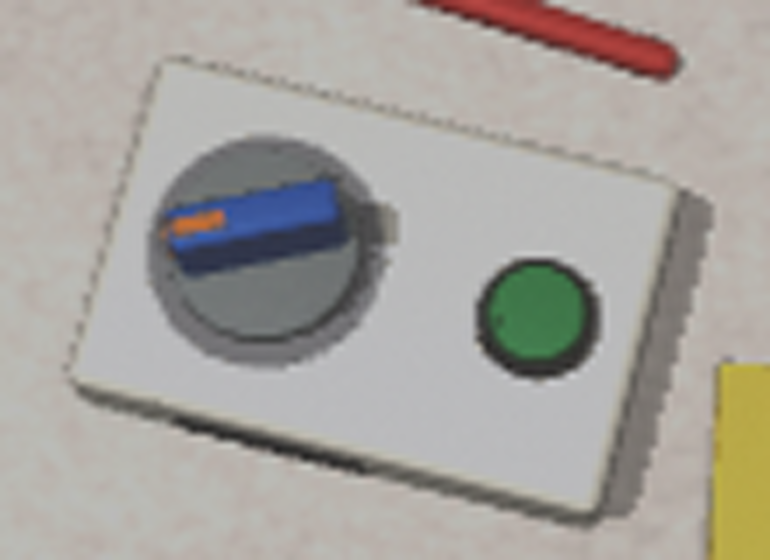

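View pics/sc.png

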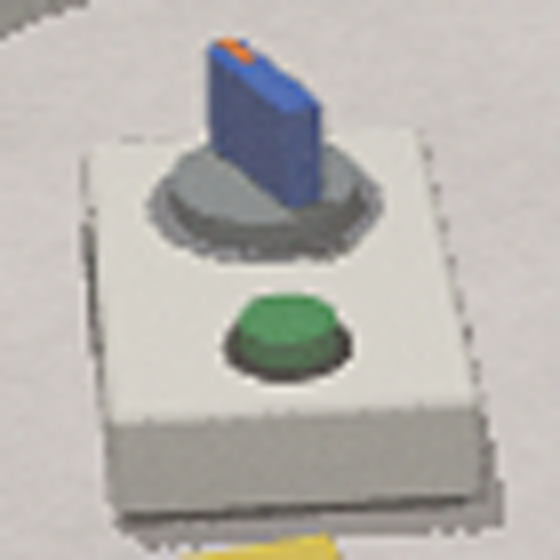

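Top crop: the bar top's corners are (165,210), (333,180), (347,218) and (180,250), with the orange end to the left, and the button centre is (537,312). Side crop: the bar top's centre is about (262,75) and the button top is (287,319).

```bash
cat > h.py <<'E'
from rig import manip
import numpy as np
def ray(n,px):
    c=manip.calibration(n);W=c["world_from_camera"]
    d=W[:3,:3]@[(px[0]-c["cx"])/c["fx"],(px[1]-c["cy"])/c["fy"],1];return W[:3,3],d/np.linalg.norm(d)
def tri(a,b):
    A=np.zeros((3,3));y=np.zeros(3)
    for n,p in(("top",a),("side",b)):
        o,d=ray(n,p);P=np.eye(3)-np.outer(d,d);A+=P;y+=P@o
    return np.linalg.solve(A,y)
def onz(n,p,z):
    o,d=ray(n,p);return o+d*(z-o[2])/d[2]
E
python3 - <<'E'
from h import *
T=lambda u,v:((u+.5)/7-.5+230,(v+.5)/7-.5+195)
S=lambda u,v:((u+.5)/8-.5+280,(v+.5)/8-.5+225)
print("bar",tri(T(256,214),S(262,75)),onz("top",T(256,214),.087),onz("side",S(262,75),.087))
print("btn",tri(T(537,312),S(287,319)),onz("top",T(537,312),.051),onz("side",S(287,319),.051))
for n,a,b in(("top",T(340,199),T(172,230)),("side",S(299,108),S(226,43))):
    v=onz(n,b,.087)-onz(n,a,.087);print(np.linalg.norm(v),np.degrees(np.arctan2(v[1],v[0])))
v=[onz("top",T(*p),.04)[:2] for p in((165,62),(680,188),(600,512),(72,380))];print(np.mean(v,0),v)
s=manip.read_state();print(np.degrees(s["tool_rot"]),s["tcp_pos"])
E
```

```text
bar [0.50213779 0.08360916 0.08605726] [0.50222011 0.08346056 0.087     ] [0.50125843 0.08179836 0.087     ]
btn [4.82567193e-01 3.46435697e-04 4.91961104e-02] [4.82143616e-01 3.13207992e-04 5.10000000e-02] [ 0.48167062 -0.00255894  0.051     ]
0.050407100988258485 101.8853358414375
0.04924226662096029 99.50220369812443
[0.49285985 0.04970702] [array([0.5631307 , 0.11918679]), array([ 0.52508722, -0.04318798]), array([ 0.42255228, -0.01999616]), array([0.46066919, 0.14282543])]
[-1.79909483e+02  6.42919377e-03  1.60422743e+02] [0.20941093 0.5885825  0.40396842]
```

```bash
cat >> h.py <<'E'
from scipy.spatial.transform import Rotation as R
def goto(p,yaw):
    s=manip.read_state();r=R.from_euler("xyz",s["tool_rot"]);g=R.from_euler("xyz",[np.pi,0,np.radians(yaw)])
    print("shift cm",np.round(r.inv().apply(np.array(p)-s["tcp_pos"])*100,2),"turn",np.round((r.inv()*g).as_rotvec(degrees=True),1))
def st():
    s=manip.read_state();print(round(s["time_s"],2),"p",np.round(s["tcp_pos"]*1e3,1),"rpy",np.round(np.degrees(s["tool_rot"]),2),"F",np.round(s["ft_force"],2),"M",np.round(s["ft_torque"],3),"w",round(s["grip_width"],3),"g",round(s["finger_force"],1))
E
python3 -c "
from h import *
goto([.5015,.0833,.33],101.5)"
```

```text
shift cm [-44.45 -37.81   7.46] turn [-0.1  0.1 58.9]
```

Call:
drive_tool --series '[[0,[-44.45,-37.8,7.45],[0,0,59]],[0,[-44.45,-37.8,7.45],[0,0,59]],[0,[-44.45,-37.8,7.45],[0,0,59]],[0,[-44.45,-37.8,7.45],[0,0,59]],[0,[-44.45,-37.8,7.45],[0,0,59]],[0,[-44.45,-37.8,7.45],[0,0,59]],[0,[-44.45,-37.8,7.45],[0,0,59]],[0,[-44.45,-37.8,7.45],[0,0,59]],[0,[-44.45,-37.8,7.45],[0,0,59]],[0,[-44.45,-37.8,7.45],[0,0,59]]]' --force 20

```text
time_s: 1.1
tcp_pos: [0.4584, 0.1578, 0.341]
tool_rot: [-3.141, -0.0, 1.771]
ft_force: [1.1, 0.9, 0.4]
grip_width: 0.999
finger_force: 0.0
```

```bash
python3 -c "
from h import *
st();goto([.5015,.0833,.33],101.5)"
```

```text
1.1 p [458.4 157.8 341. ] rpy [-1.7999e+02 -1.0000e-02  1.0145e+02] F [1.09 0.9  0.37] M [ 0.085 -0.053 -0.02 ] w 0.999 g 0.0
shift cm [-8.16  2.75  1.1 ] turn [-0.  -0.  -0.1]
```

Call:
drive_tool --series '[[0,[-8.1,2.7,1.1],[0,0,0]],[0,[-8.1,2.7,1.1],[0,0,0]],[0,[-8.1,2.7,1.1],[0,0,0]],[0,[-8.1,2.7,1.1],[0,0,0]]]'

```text
time_s: 1.5
tcp_pos: [0.5003, 0.0846, 0.33]
tool_rot: [-3.141, -0.0, 1.768]
ft_force: [0.1, 0.2, 0.8]
grip_width: 1.002
finger_force: 0.0
```

```bash
python3 -c "
from h import *
import cv2
st();goto([.5015,.0833,.231],101.5)
a=manip.camera('top')[195:275,220:350,::-1];b=manip.camera('side')[200:300,260:370,::-1]
cv2.imwrite('pics/m1.png',np.hstack([cv2.resize(a,(400,246)),cv2.resize(b,(400,364))[:246]]) if 0 else cv2.resize(b,None,fx=5,fy=5,interpolation=2))"
```

```text
1.5 p [500.3  84.6 330. ] rpy [-1.7995e+02 -1.0000e-02  1.0128e+02] F [0.14 0.17 0.78] M [0.024 0.042 0.038] w 1.002 g 0.0
shift cm [-0.16  0.1   9.9 ] turn [-0.  -0.  -0.2]
```

View pics/m1.png

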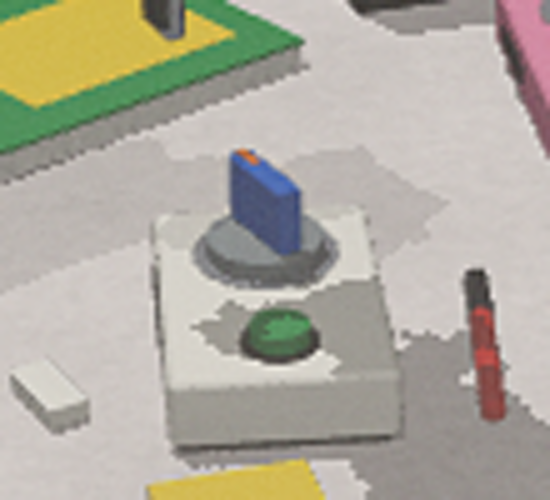

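The scene is unchanged: the bar top is at about (265,175) in this crop and the gripper is out of frame above it. Descending.

Call:
drive_tool --series '[[0,[-0.1,0.1,3],[0,0,0]],[0,[-0.1,0.1,6],[0,0,0]],[0,[-0.1,0.1,8],[0,0,0]],[0,[-0.1,0.1,9.9],[0,0,0]],[0,[-0.1,0.1,9.9],[0,0,0]],[0,[-0.1,0.1,9.9],[0,0,0]]]'

```text
time_s: 2.2
tcp_pos: [0.5011, 0.086, 0.2316]
tool_rot: [-3.141, -0.001, 1.772]
ft_force: [0.2, 0.3, 0.5]
grip_width: 0.999
finger_force: 0.0
```

```bash
python3 -c "
from h import *
import cv2
st();goto([.5015,.0833,.231],101.5)
b=manip.camera('side')[190:300,260:370,::-1]
cv2.imwrite('pics/m2.png',cv2.resize(b,None,fx=5,fy=5,interpolation=2))"
```

```text
2.2 p [501.1  86.  231.6] rpy [-1.7998e+02 -3.0000e-02  1.0155e+02] F [0.19 0.31 0.53] M [-0.031 -0.019  0.01 ] w 0.999 g 0.0
shift cm [-0.27 -0.01  0.06] turn [-0. -0.  0.]
```

View pics/m2.png

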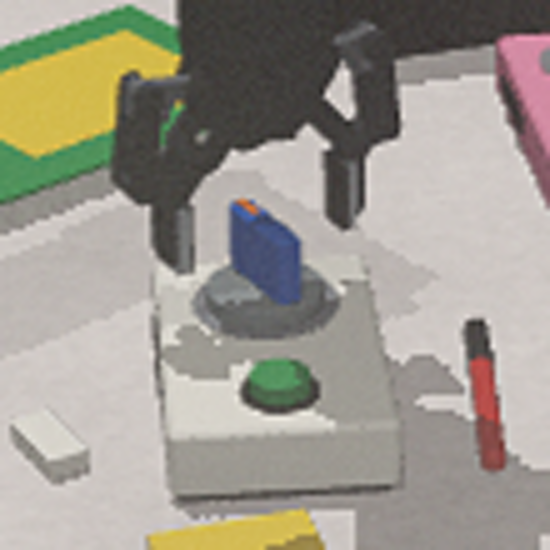

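The bar at (265,250) stands midway between the open fingers at (180,240) and (345,190). I'll make a small correction and close gently.

Call:
drive_tool --series '[[0,[-0.15,0,0],[0,0,0]],[120,[-0.15,0,0],[0,0,0]],[180,[-0.15,0,0],[0,0,0]],[255,[-0.15,0,0],[0,0,0]],[255,[-0.15,0,0],[0,0,0]],[255,[-0.15,0,0],[0,0,0]],[255,[-0.15,0,0],[0,0,0]],[255,[-0.15,0,0],[0,0,0]],[255,[-0.15,0,0],[0,0,0]],[255,[-0.15,0,0],[0,0,0]]]' --force 25

```text
time_s: 3.25
tcp_pos: [0.5023, 0.0833, 0.2316]
tool_rot: [3.14, -0.0, 1.77]
ft_force: [2.2, 0.4, 4.0]
grip_width: 0.157
finger_force: 25.3
```

```bash
python3 -c "
from h import *
st();goto([.5015,.0833,.231],101.5)
for i in range(6): manip.camera('side');st()
"
```

```text
3.25 p [502.3  83.3 231.6] rpy [ 1.7990e+02 -1.0000e-02  1.0142e+02] F [2.16 0.36 4.03] M [ 0.072 -0.46   0.074] w 0.157 g 25.3
shift cm [ 0.01 -0.08  0.06] turn [ 0.1 -0.  -0.1]
3.3 p [502.3  83.3 231.6] rpy [ 1.7990e+02 -1.0000e-02  1.0142e+02] F [1.53 1.13 3.33] M [ 0.065 -0.507  0.069] w 0.161 g 25.3
3.35 p [502.3  83.3 231.6] rpy [ 1.7990e+02 -1.0000e-02  1.0142e+02] F [2.57 0.07 3.  ] M [ 0.053 -0.522  0.102] w 0.16 g 25.3
3.4 p [502.3  83.3 231.6] rpy [ 1.7990e+02 -1.0000e-02  1.0142e+02] F [3.54 1.87 3.83] M [ 0.092 -0.569  0.082] w 0.16 g 25.3
3.45 p [502.3  83.4 231.6] rpy [ 1.7990e+02 -1.0000e-02  1.0142e+02] F [2.97 0.96 3.77] M [ 0.082 -0.661  0.092] w 0.163 g 25.4
3.5 p [502.3  83.3 231.6] rpy [ 1.7990e+02 -1.0000e-02  1.0142e+02] F [ 3.16 -0.08  4.78] M [ 0.053 -0.629  0.125] w 0.16 g 25.4
3.55 p [502.3  83.3 231.6] rpy [ 1.7990e+02 -1.0000e-02  1.0142e+02] F [2.48 0.99 3.42] M [ 0.094 -0.703  0.05 ] w 0.157 g 25.4
```

```bash
cat > m.py <<'E'
from h import *
a=[]
for i in range(4):
    s=manip.read_state();a.append([*s["ft_force"],s["ft_torque"][2],np.degrees(s["tool_rot"][2])])
    if i<3: manip.camera("top")
a=np.mean(a,0);print("t %.2f yaw %.1f Mz %.3f F %s"%(s["time_s"],a[4],a[3],np.round(a[:3],1)))
E
```

Call:
drive_tool --series '[[255,[0,0,0],[0,0,-4]],[255,[0,0,0],[0,0,-4]]]'

```text
time_s: 3.75
tcp_pos: [0.5023, 0.0833, 0.2316]
tool_rot: [3.14, -0.0, 1.84]
ft_force: [3.6, 1.4, 3.9]
grip_width: 0.157
finger_force: 25.3
```

```bash
python3 m.py
```

```text
t 3.90 yaw 105.3 Mz -0.102 F [3.8 0.8 4.5]
```

Call:
drive_tool --series '[[255,[0,0,0],[0,0,-4]],[255,[0,0,0],[0,0,-4]]]'

```text
time_s: 4.1
tcp_pos: [0.5022, 0.0833, 0.2316]
tool_rot: [3.14, -0.0, 1.909]
ft_force: [4.4, 0.8, 4.8]
grip_width: 0.158
finger_force: 25.4
```

```bash
python3 m.py
```

```text
t 4.25 yaw 109.3 Mz -0.026 F [5.  1.  4.7]
```

Call:
drive_tool --series '[[255,[0,0,0],[0,0,-4]],[255,[0,0,0],[0,0,-4]]]'

```text
time_s: 4.45
tcp_pos: [0.5022, 0.0833, 0.2315]
tool_rot: [3.14, 0.0, 1.979]
ft_force: [4.7, 1.1, 5.1]
grip_width: 0.166
finger_force: 25.5
```

```bash
python3 m.py
```

```text
t 4.60 yaw 113.3 Mz 0.013 F [4.7 1.1 5.2]
```

Call:
drive_tool --series '[[255,[0,0,0],[0,0,-4]],[255,[0,0,0],[0,0,-4]]]'

```text
time_s: 4.8
tcp_pos: [0.5022, 0.0833, 0.2315]
tool_rot: [3.14, 0.0, 2.049]
ft_force: [5.1, 0.8, 4.5]
grip_width: 0.162
finger_force: 25.6
```

```bash
python3 m.py
```

```text
t 4.95 yaw 117.4 Mz 0.107 F [5.1 0.9 4.3]
```

Call:
drive_tool --series '[[255,[0,0,0],[0,0,-4]],[255,[0,0,0],[0,0,-4]]]'

```text
time_s: 5.15
tcp_pos: [0.5022, 0.0833, 0.2315]
tool_rot: [3.14, 0.0, 2.118]
ft_force: [5.3, 1.0, 4.2]
grip_width: 0.161
finger_force: 25.4
```

```bash
python3 m.py
```

```text
t 5.30 yaw 121.3 Mz -0.072 F [5.4 0.7 5. ]
```

Call:
drive_tool --series '[[255,[0,0,0],[0,0,-4]],[255,[0,0,0],[0,0,-4]]]'

```text
time_s: 5.5
tcp_pos: [0.5023, 0.0833, 0.2316]
tool_rot: [3.14, 0.0, 2.188]
ft_force: [5.2, 1.6, 4.7]
grip_width: 0.159
finger_force: 25.4
```

```bash
python3 m.py
```

```text
t 5.65 yaw 125.3 Mz -0.056 F [4.9 1.  4.8]
```

Call:
drive_tool --series '[[255,[0,0,0],[0,0,-4]],[255,[0,0,0],[0,0,-4]]]'

```text
time_s: 5.85
tcp_pos: [0.5023, 0.0833, 0.2316]
tool_rot: [3.14, 0.001, 2.258]
ft_force: [5.9, 0.4, 4.8]
grip_width: 0.162
finger_force: 25.5
```

```bash
python3 m.py
```

```text
t 6.00 yaw 129.3 Mz -0.009 F [5.6 0.9 4.7]
```

Call:
drive_tool --series '[[255,[0,0,0],[0,0,-4]],[255,[0,0,0],[0,0,-4]]]'

```text
time_s: 6.2
tcp_pos: [0.5022, 0.0833, 0.2316]
tool_rot: [3.14, 0.001, 2.329]
ft_force: [5.1, 1.1, 4.2]
grip_width: 0.158
finger_force: 25.5
```

```bash
python3 m.py
```

```text
t 6.35 yaw 133.4 Mz 0.057 F [5.3 0.9 4.6]
```

Call:
drive_tool --series '[[255,[0,0,0],[0,0,-2]],[255,[0,0,0],[0,0,-2]]]'

```text
time_s: 6.55
tcp_pos: [0.5022, 0.0833, 0.2315]
tool_rot: [3.14, 0.001, 2.363]
ft_force: [5.1, 0.2, 4.1]
grip_width: 0.16
finger_force: 25.6
```

```bash
python3 m.py
```

```text
t 6.70 yaw 135.4 Mz 0.088 F [5.4 0.7 4.6]
```

Call:
drive_tool --series '[[255,[0,0,0],[0,0,-1.5]],[255,[0,0,0],[0,0,-1.5]]]'

```text
time_s: 6.9
tcp_pos: [0.5022, 0.0833, 0.2315]
tool_rot: [3.14, 0.001, 2.389]
ft_force: [5.2, 0.8, 4.0]
grip_width: 0.164
finger_force: 25.6
```

```bash
python3 m.py
```

```text
t 7.05 yaw 136.8 Mz 0.102 F [5.  1.1 5.1]
```

Call:
drive_tool --series '[[255,[0,0,0],[0,0,-1.5]],[255,[0,0,0],[0,0,-1.5]]]'

```text
time_s: 7.25
tcp_pos: [0.5022, 0.0833, 0.2315]
tool_rot: [3.14, 0.001, 2.414]
ft_force: [5.0, 0.7, 5.0]
grip_width: 0.158
finger_force: 25.4
```

```bash
python3 m.py
```

```text
t 7.40 yaw 138.3 Mz -0.041 F [5.2 1.  4.8]
```

Call:
drive_tool --series '[[255,[0,0,0],[0,0,-1]],[255,[0,0,0],[0,0,-1]]]'

```text
time_s: 7.6
tcp_pos: [0.5023, 0.0833, 0.2315]
tool_rot: [3.14, 0.001, 2.431]
ft_force: [5.2, 1.2, 5.2]
grip_width: 0.158
finger_force: 25.4
```

```bash
python3 m.py
```

```text
t 7.75 yaw 139.3 Mz -0.224 F [5.3 0.7 5.1]
```

Call:
drive_tool --series '[[255,[0,0,0],[0,0,-0.5]],[255,[0,0,0],[0,0,-0.5]]]'

```text
time_s: 7.95
tcp_pos: [0.5022, 0.0833, 0.2315]
tool_rot: [3.14, 0.001, 2.439]
ft_force: [4.9, 1.6, 4.8]
grip_width: 0.158
finger_force: 25.5
```

```bash
python3 m.py
```

```text
t 8.10 yaw 139.7 Mz -0.295 F [4.9 1.4 5. ]
```

The dial is at the zero stop (about 138° tool yaw; the moment rose gently to 0.3 N m). The rest positions so far are about 138 (zero), 119 (one) and 102 (two). Now clockwise.

Call:
drive_tool --series '[[255,[0,0,0],[0,0,6]],[255,[0,0,0],[0,0,12]],[255,[0,0,0],[0,0,18]],[255,[0,0,0],[0,0,24]],[255,[0,0,0],[0,0,30]],[255,[0,0,0],[0,0,34]],[255,[0,0,0],[0,0,34]]]'

```text
time_s: 8.8
tcp_pos: [0.5022, 0.0834, 0.2315]
tool_rot: [3.14, 0.0, 1.845]
ft_force: [5.4, 0.7, 5.0]
grip_width: 0.161
finger_force: 25.5
```

```bash
python3 m.py
```

```text
t 8.95 yaw 105.8 Mz -0.096 F [5.3 0.8 5.2]
```

Call:
drive_tool --series '[[255,[0,0,0],[0,0,4]],[255,[0,0,0],[0,0,4]]]'

```text
time_s: 9.15
tcp_pos: [0.5022, 0.0834, 0.2316]
tool_rot: [3.14, -0.0, 1.776]
ft_force: [4.6, 0.8, 4.9]
grip_width: 0.157
finger_force: 25.5
```

```bash
python3 m.py
```

```text
t 9.30 yaw 101.8 Mz 0.053 F [4.9 0.7 4.8]
```

Call:
drive_tool --series '[[255,[0,0,0],[0,0,4]],[255,[0,0,0],[0,0,4]]]'

```text
time_s: 9.5
tcp_pos: [0.5022, 0.0834, 0.2315]
tool_rot: [3.14, -0.0, 1.706]
ft_force: [5.3, 1.5, 5.2]
grip_width: 0.159
finger_force: 25.5
```

```bash
python3 m.py
```

```text
t 9.65 yaw 97.8 Mz 0.047 F [5.1 1.2 4.9]
```

Call:
drive_tool --series '[[255,[0,0,0],[0,0,4]],[255,[0,0,0],[0,0,4]]]'

```text
time_s: 9.85
tcp_pos: [0.5022, 0.0834, 0.2316]
tool_rot: [3.14, -0.0, 1.636]
ft_force: [6.2, 1.8, 4.4]
grip_width: 0.157
finger_force: 25.5
```

```bash
python3 m.py
```

```text
t 10.00 yaw 93.8 Mz 0.013 F [5.2 0.6 5.1]
```

Call:
drive_tool --series '[[255,[0,0,0],[0,0,4]],[255,[0,0,0],[0,0,4]]]'

```text
time_s: 10.2
tcp_pos: [0.5022, 0.0834, 0.2315]
tool_rot: [3.14, -0.0, 1.566]
ft_force: [4.8, 0.5, 5.0]
grip_width: 0.16
finger_force: 25.5
```

```bash
python3 m.py
```

```text
t 10.35 yaw 89.8 Mz -0.093 F [4.7 1.  5.1]
```

Call:
drive_tool --series '[[255,[0,0,0],[0,0,4]],[255,[0,0,0],[0,0,4]]]'

```text
time_s: 10.55
tcp_pos: [0.5022, 0.0834, 0.2316]
tool_rot: [3.14, -0.0, 1.496]
ft_force: [4.8, 0.7, 5.1]
grip_width: 0.159
finger_force: 25.5
```

```bash
python3 m.py
```

```text
t 10.70 yaw 85.8 Mz -0.099 F [4.8 1.1 4.9]
```

Call:
drive_tool --series '[[255,[0,0,0],[0,0,4]],[255,[0,0,0],[0,0,4]]]'

```text
time_s: 10.9
tcp_pos: [0.5022, 0.0834, 0.2315]
tool_rot: [3.14, -0.001, 1.427]
ft_force: [4.9, 1.4, 5.1]
grip_width: 0.157
finger_force: 25.5
```

```bash
python3 m.py
```

```text
t 11.05 yaw 81.8 Mz 0.104 F [5.1 1.1 5.2]
```

Call:
drive_tool --series '[[255,[0,0,0],[0,0,4]],[255,[0,0,0],[0,0,4]]]'

```text
time_s: 11.25
tcp_pos: [0.5022, 0.0834, 0.2315]
tool_rot: [3.14, -0.001, 1.357]
ft_force: [5.7, 1.4, 5.0]
grip_width: 0.154
finger_force: 25.5
```

```bash
python3 m.py
```

```text
t 11.40 yaw 77.8 Mz 0.025 F [5.1 1.5 5. ]
```

Call:
drive_tool --series '[[255,[0,0,0],[0,0,4]],[255,[0,0,0],[0,0,4]]]'

```text
time_s: 11.6
tcp_pos: [0.5022, 0.0834, 0.2316]
tool_rot: [3.14, -0.001, 1.287]
ft_force: [4.4, 1.0, 5.9]
grip_width: 0.158
finger_force: 25.5
```

```bash
python3 m.py
```

```text
t 11.75 yaw 73.8 Mz -0.038 F [4.8 1.  5.4]
```

Call:
drive_tool --series '[[255,[0,0,0],[0,0,4]],[255,[0,0,0],[0,0,4]]]'

```text
time_s: 11.95
tcp_pos: [0.5022, 0.0834, 0.2316]
tool_rot: [3.14, -0.001, 1.217]
ft_force: [5.4, 2.0, 4.3]
grip_width: 0.157
finger_force: 25.5
```

```bash
python3 m.py
```

```text
t 12.10 yaw 69.8 Mz -0.073 F [4.8 1.5 4.8]
```

Call:
drive_tool --series '[[255,[0,0,0],[0,0,4]],[255,[0,0,0],[0,0,4]]]'

```text
time_s: 12.3
tcp_pos: [0.5022, 0.0834, 0.2315]
tool_rot: [3.14, -0.001, 1.148]
ft_force: [4.9, 0.4, 5.3]
grip_width: 0.157
finger_force: 25.5
```

```bash
python3 m.py
```

```text
t 12.45 yaw 65.8 Mz 0.075 F [4.6 0.6 5.2]
```

Call:
drive_tool --series '[[255,[0,0,0],[0,0,4]],[255,[0,0,0],[0,0,4]]]'

```text
time_s: 12.65
tcp_pos: [0.5022, 0.0834, 0.2315]
tool_rot: [3.14, -0.001, 1.078]
ft_force: [4.4, 1.8, 5.4]
grip_width: 0.163
finger_force: 25.5
```

```bash
python3 m.py
```

```text
t 12.80 yaw 61.8 Mz 0.061 F [4.9 1.2 5. ]
```

Call:
drive_tool --series '[[255,[0,0,0],[0,0,4]],[255,[0,0,0],[0,0,4]]]'

```text
time_s: 13.0
tcp_pos: [0.5023, 0.0834, 0.2315]
tool_rot: [3.14, -0.001, 1.008]
ft_force: [4.8, -0.0, 5.0]
grip_width: 0.163
finger_force: 25.5
```

```bash
python3 m.py
```

```text
t 13.15 yaw 57.8 Mz -0.003 F [4.8 0.7 5.1]
```

Call:
drive_tool --series '[[255,[0,0,0],[0,0,4]],[255,[0,0,0],[0,0,4]]]'

```text
time_s: 13.35
tcp_pos: [0.5022, 0.0834, 0.2316]
tool_rot: [3.14, -0.001, 0.938]
ft_force: [5.0, 1.4, 4.9]
grip_width: 0.161
finger_force: 25.5
```

```bash
python3 m.py
```

```text
t 13.50 yaw 53.8 Mz -0.061 F [5.1 1.5 4.9]
```

Rest three is at about 84 and four at about 67.5. Nearing the fifth.

Call:
drive_tool --series '[[255,[0,0,0],[0,0,2]],[255,[0,0,0],[0,0,2]]]'

```text
time_s: 13.7
tcp_pos: [0.5023, 0.0834, 0.2316]
tool_rot: [3.14, -0.001, 0.903]
ft_force: [4.3, 1.3, 5.3]
grip_width: 0.159
finger_force: 25.5
```

```bash
python3 m.py
```

```text
t 13.85 yaw 51.8 Mz -0.116 F [5.  1.1 5.1]
```

Call:
drive_tool --series '[[255,[0,0,0],[0,0,2]],[255,[0,0,0],[0,0,2]]]'

```text
time_s: 14.05
tcp_pos: [0.5023, 0.0834, 0.2315]
tool_rot: [3.141, -0.001, 0.868]
ft_force: [5.4, 1.4, 4.4]
grip_width: 0.159
finger_force: 25.5
```

```bash
python3 m.py
```

```text
t 14.20 yaw 49.8 Mz -0.108 F [4.9 0.9 4.8]
```

Call:
drive_tool --series '[[255,[0,0,0],[0,0,2]],[255,[0,0,0],[0,0,2]]]'

```text
time_s: 14.4
tcp_pos: [0.5023, 0.0834, 0.2315]
tool_rot: [3.141, -0.001, 0.834]
ft_force: [4.0, 1.0, 3.7]
grip_width: 0.158
finger_force: 25.5
```

```bash
python3 m.py
```

```text
t 14.55 yaw 47.8 Mz 0.043 F [5.  1.3 4.6]
```

The fifth rest is at about 48°. Letting go and rising.

Call:
drive_tool --series '[[180,[0,0,0],[0,0,0]],[100,[0,0,0],[0,0,0]],[0,[0,0,0],[0,0,0]],[0,[0,0,0],[0,0,0]],[0,[0,0,0],[0,0,0]],[0,[0,0,0],[0,0,0]],[0,[0,0,0],[0,0,0]],[0,[0,0,-4],[0,0,0]],[0,[0,0,-8],[0,0,0]],[0,[0,0,-12],[0,0,0]]]'

```text
time_s: 15.55
tcp_pos: [0.5014, 0.0831, 0.3525]
tool_rot: [-3.141, 0.001, 0.836]
ft_force: [0.3, 0.0, -0.0]
grip_width: 0.998
finger_force: 0.0
```

```bash
python3 -c "
from h import *
import cv2
st()
b=manip.camera('side')[190:300,260:370,::-1]
cv2.imwrite('pics/m3.png',cv2.resize(b,None,fx=5,fy=5,interpolation=2))
goto([.4815,-.0005,.26],76.8)"
```

```text
15.55 p [501.4  83.1 352.5] rpy [-1.7995e+02  5.0000e-02  4.7910e+01] F [ 0.29  0.03 -0.03] M [ 0.042 -0.022 -0.025] w 0.998 g 0.0
shift cm [-7.71  3.93  9.78] turn [  0.4  -0.3 -28.9]
```

View pics/m3.png

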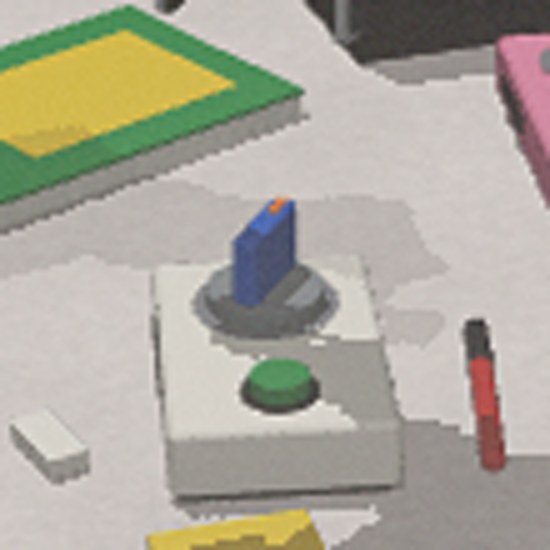

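```bash
python3 -c "
from h import *
S=lambda u,v:((u+.5)/5-.5+260,(v+.5)/5-.5+190)
v=onz('side',S(284,203),.087)-onz('side',S(250,239),.087);print(np.linalg.norm(v),np.degrees(np.arctan2(v[1],v[0])))"
```

```text
0.04136347302211353 48.55742518222763
```

Call:
drive_tool --series '[[255,[-7.7,3.9,4],[0,0,-29]],[255,[-7.7,3.9,4],[0,0,-29]],[255,[-7.7,3.9,9.5],[0,0,-29]],[255,[-7.7,3.9,9.5],[0,0,-29]],[255,[-7.7,3.9,9.5],[0,0,-29]],[255,[-7.7,3.9,9.5],[0,0,-29]],[255,[-7.7,3.9,9.5],[0,0,-29]],[255,[-7.7,3.9,9.5],[0,0,-29]]]'

```text
time_s: 16.4
tcp_pos: [0.4795, 0.0003, 0.2574]
tool_rot: [3.139, -0.001, 1.343]
ft_force: [-0.3, -0.1, 1.0]
grip_width: -0.001
finger_force: 0.0
```

```bash
python3 -c "
from h import *
import cv2
st();goto([.4815,-.0005,.226],76.8)
b=manip.camera('side')[190:300,260:370,::-1]
cv2.imwrite('pics/m4.png',cv2.resize(b,None,fx=5,fy=5,interpolation=2))"
```

```text
16.4 p [4.795e+02 3.000e-01 2.574e+02] rpy [ 1.7987e+02 -4.0000e-02  7.6920e+01] F [-0.29 -0.07  1.04] M [ 0.017 -0.015 -0.041] w -0.001 g 0.0
shift cm [-0.03  0.21  3.14] turn [ 0.1 -0.   0.1]
```

View pics/m4.png

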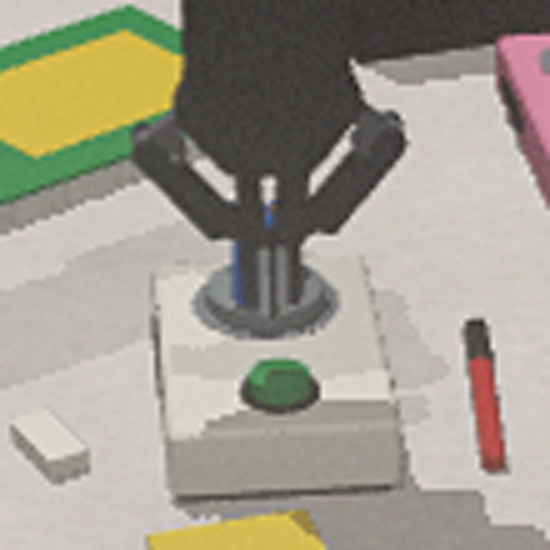

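The dial sits at 48.5°, matching the fifth rest position. The shut fingertips at (270,315) are above the button at (282,382). Lowering.

Call:
drive_tool --series '[[255,[0,0.1,1.5],[0,0,0]],[255,[0,0.1,2.5],[0,0,0]],[255,[0,0.1,3],[0,0,0]],[255,[0,0.1,3],[0,0,0]]]'

```text
time_s: 16.85
tcp_pos: [0.4798, -0.0002, 0.2259]
tool_rot: [-3.14, 0.0, 1.342]
ft_force: [0.6, -0.2, 0.4]
grip_width: 0.0
finger_force: 0.0
```

```bash
python3 m.py; python3 -c "
from h import *
st()"
```

```text
t 17.00 yaw 76.9 Mz -0.013 F [0.6 0.  0.2]
17.0 p [ 4.801e+02 -3.000e-01  2.266e+02] rpy [ 1.7998e+02 -1.0000e-02  7.6910e+01] F [0.52 0.37 0.12] M [ 0.023 -0.013 -0.024] w -0.002 g 0.0
```

Call:
drive_tool --series '[[255,[0,0,0.2],[0,0,0]],[255,[0,0,0.4],[0,0,0]],[255,[0,0,0.4],[0,0,0]]]'

```text
time_s: 17.3
tcp_pos: [0.4803, -0.0003, 0.2224]
tool_rot: [3.141, -0.0, 1.342]
ft_force: [0.2, 0.6, 2.9]
grip_width: -0.005
finger_force: 1.2
```

```bash
python3 m.py; python3 -c "
from h import *
st()"
```

```text
t 17.45 yaw 76.9 Mz 0.006 F [0.7 0.2 1.9]
17.45 p [ 4.803e+02 -3.000e-01  2.225e+02] rpy [ 1.7996e+02 -1.0000e-02  7.6910e+01] F [ 0.78 -0.37  1.39] M [ 0.009 -0.104 -0.034] w 0.001 g 1.2
```

Call:
drive_tool --series '[[255,[0,0,0.2],[0,0,0]],[255,[0,0,0.4],[0,0,0]],[255,[0,0,0.4],[0,0,0]]]'

```text
time_s: 17.75
tcp_pos: [0.4803, -0.0003, 0.2185]
tool_rot: [3.141, -0.0, 1.342]
ft_force: [1.0, 0.0, 4.6]
grip_width: 0.005
finger_force: 2.5
```

```bash
python3 m.py; python3 -c "
from h import *
st()"
```

```text
t 17.90 yaw 76.9 Mz -0.020 F [0.7 0.2 5.3]
17.9 p [ 4.803e+02 -3.000e-01  2.185e+02] rpy [ 1.7995e+02 -2.0000e-02  7.6910e+01] F [0.99 0.95 6.16] M [-0.007 -0.132 -0.001] w 0.002 g 2.7
```

Call:
drive_tool --series '[[255,[0,0,0.05],[0,0,0]],[255,[0,0,0.05],[0,0,0]]]'

```text
time_s: 18.1
tcp_pos: [0.4802, -0.0003, 0.2184]
tool_rot: [3.141, -0.0, 1.342]
ft_force: [0.1, 0.7, 10.6]
grip_width: 0.001
finger_force: 5.1
```

```bash
python3 m.py; python3 -c "
from h import *
st()"
```

```text
t 18.25 yaw 76.9 Mz -0.007 F [-0.2  0.3 10.2]
18.25 p [ 4.802e+02 -3.000e-01  2.184e+02] rpy [ 1.7994e+02 -2.0000e-02  7.6910e+01] F [-0.33  0.66  9.77] M [0.015 0.008 0.008] w 0.002 g 5.2
```

It is bottomed out at 10 N, which is gentle. Releasing and rising.

Call:
drive_tool --series '[[255,[0,0,-1],[0,0,0]],[255,[0,0,-4],[0,0,0]],[255,[0,0,-8],[0,0,0]],[255,[0,0,-12],[0,0,0]],[255,[0,0,-15],[0,0,0]],[255,[0,0,-15],[0,0,0]]]'

```text
time_s: 18.85
tcp_pos: [0.4807, -0.0005, 0.3714]
tool_rot: [3.135, -0.002, 1.342]
ft_force: [-0.1, 0.3, -0.2]
grip_width: -0.003
finger_force: 0.0
```

```bash
python3 -c "
from h import *
import cv2
st()
b=manip.camera('side')[190:300,260:370,::-1]
cv2.imwrite('pics/m5.png',cv2.resize(b,None,fx=5,fy=5,interpolation=2))"
```

```text
18.85 p [480.7  -0.5 371.4] rpy [ 1.7964e+02 -1.2000e-01  7.6900e+01] F [-0.09  0.35 -0.2 ] M [-0.022 -0.038  0.024] w -0.003 g 0.0
```

View pics/m5.png

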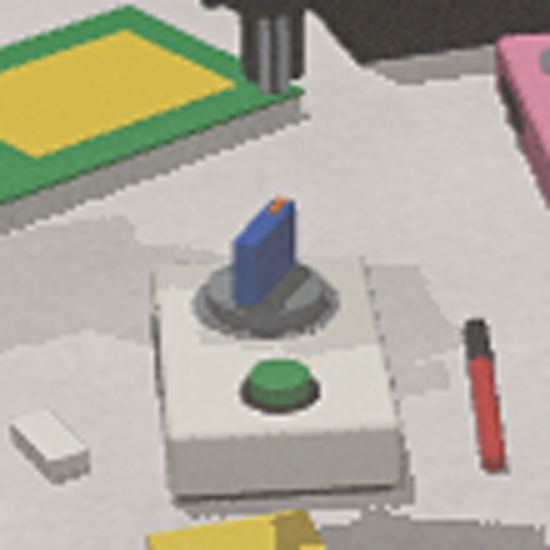

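The button at (282,378) is up again, the dial is unchanged, and nothing nearby has moved.

```bash
python3 -c "
from rig import manip
print(manip.close_job())"
```

```text
the job is handed in; nothing more can be done
None
```

The timer is set and started, and the job is handed in: I turned the dial gently back to its zero stop (about 0.3 N m), then five clicks clockwise, and pressed start once fully down at about 10 N; the final picture shows the button up again and nothing nearby moved.

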